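Dispense one shampoo tablet into the dosing scoop

TASK

Push the dosing scoop, cup first, into the dock of the tablet dispenser until its cup rests against the back of the dock, and let go of it there. Then press the dispenser's plunger once, fully home and firmly against its stop collar, hold it there for about half a second so that a single tablet drops into the scoop, and let the plunger rise again. Be gentle with the dispenser (never more than about 25 N on it) and leave the scoop docked and everything else where it is.

Things in the scene. Friction and masses are not known exactly. Their poses are not given: they have to be found in the camera images.
- dock (a point): centre of the docked cup's place, on the table (z = 0). x points level into the dock (the way the scoop is pushed), z up; open towards -x. Two rails 68 mm apart, 20 mm high, from x = -28 to +30 mm, with flared lead-ins out to x = -46 mm (mouth 77 mm); flat back stop at x = +30 mm, so the cup (radius 30 mm) touches it with its axis at x = 0.
- plunger_top (a point): centre of the top face of the plunger's round black knob (40 mm across, 14 mm thick), 174 mm above the table when up; it moves down with the plunger. Axes as the dock's. Round its stem under the knob sits the rubber-faced stop collar, 28 mm across, screw-set to a different height each time.
- plunger (a joint): how far the plunger is pressed, in m: 0 up; the collar stops it somewhere between 0.020 and 0.028, different each time, not measured. A spring lifts it: 3 N at the start, 6 to 7.5 N when home. The tablet drops after about 0.018. The stop is felt as a stiff rise of force (some 10 N per mm); held home means a steady 10 to 20 N; if only the spring's force is left, it has come off the stop.
- dispenser: fixed grey tablet dispenser, 80 mm wide; origin and axes as dock. A head overhangs the dock from x = -40 mm back, underside at z = 69 mm, roof 93 mm; a tablet drops from it within 25 mm of the dock's centre. Behind: clear square magazine (axis x = 38 mm, top z = 150 mm), then the plunger (axis x = 95 mm, y = 0). Rear at x = 128 mm.
- scoop_cup (a point): centre, half-way up (22.5 mm), of the round cup of the white plastic dosing scoop: cup 60 mm outside, 54 mm inside, 45 mm high, inner floor 4 mm up; the scoop weighs about 90 g. Its x axis points from the handle to the cup, z up.
- scoop_grip (a point): place to grip the scoop's handle: a straight bar 12 mm wide and 16 mm high (24 to 40 mm above the table when standing), running to 136 mm behind the cup's axis. This point is 105 mm behind the cup's axis (-x of the scoop), at the bar's mid height, 32 mm above the scoop's underside. Axes as the scoop's.
- tablet_a_center (a point): centre of the lowest tablet in the magazine, the next to be dispensed: white disc 30 mm across, 12 mm thick, axis z
- tablet_b_center (a point): centre of the second tablet in the magazine, same size; it must stay in the dispenser
- tablet_c_center (a point): centre of the third tablet in the magazine, same size; it must stay in the dispenser
- scoop: the whole scoop; origin at the centre of the underside of its cup, axes as scoop_cup's
- tape_roll: bystander, leave it alone: roll of masking tape lying flat, 80 mm across, 25 mm high; origin at the centre of its underside
- polish_pad: bystander, leave it alone: round orange foam-coloured polishing pad lying flat, 78 mm across, 22 mm high; origin at the centre of its underside
- wax_jar: bystander, leave it alone: low amber jar with a metal cap, 64 mm across, 45 mm high; origin at the centre of its underside
- brush: bystander, leave it alone: detailing brush lying flat; origin on its underside
Mind the look-alikes: they are no part of the job. What is shaped like the scoop but blue or yellow is not meant.

How it is judged:
On the way, in this order (a step that is already met when the one before it is completed fails the run):
1. the scoop's cup is pushed back into the dock, upright, and let go (x of scoop_cup in the frame of dock between -0.006 and 0.006 m and y of scoop_cup in the frame of dock between -0.007 and 0.007 m and height (world z) of scoop_cup below 0.028 m and angle between scoop_cup's own z axis and vertical below 0.1 rad and contact force between scoop and the fingers below 0.3 N), for 0.2 s.
2. the plunger is held down firmly against its stop collar (value of joint plunger above 0.018 m and contact force between the fingers and dispenser above 9 N), for 0.2 s.
3. the plunger is let back up (value of joint plunger below 0.003 m), for 0.2 s.
At the end, for the whole second after the job is handed in: The scoop stands upright in the dock with its cup's axis within 6 mm of the fully home place along the dock (7 mm across) and its underside on the table (within about 5 mm), the lowest tablet lies inside its cup, the other two tablets are still in the dispenser, and the plunger is up (within 3 mm) (x of scoop_cup in the frame of dock between -0.006 and 0.006 m and y of scoop_cup in the frame of dock between -0.007 and 0.007 m and height (world z) of scoop_cup below 0.028 m and angle between scoop_cup's own z axis and vertical below 0.1 rad and horizontal distance between tablet_a_center and scoop_cup below 0.026 m and z of tablet_a_center in the frame of scoop_cup below 0.005 m and height (world z) of each of tablet_b_center, tablet_c_center above 0.07 m and value of joint plunger below 0.003 m); the robot touches nothing.
It fails at once if the robot pushes on the dispenser, plunger included, with more than 30 N (contact force between dispenser and the arm above 30 N or contact force between dispenser and the fingers above 30 N).
It fails at once if the scoop is pushed against the dispenser with more than 25 N (contact force between scoop and dispenser above 25 N).
It fails at once if a second tablet leaves the dispenser (height (world z) of any of tablet_b_center, tablet_c_center below 0.07 m).
It fails at once if a bystander is shifted by more than 30 mm (distance of any of tape_roll, polish_pad, wax_jar, brush from where it was at the start of the episode above 0.03 m).
It also fails if it takes over 72 s, if anything falls off the work surface, if the arm or the gripper's body presses on something with over 40 N, if the wrist force passes 120 N, or if a joint passes its speed limit or range.

ROBOT

A 6-joint arm with a two-finger parallel gripper is mounted at the origin on the work surface. World frame = base frame: x ahead of the robot, y to its left, z up, the work surface at z = 0. Lengths are in m, angles in rad, forces in N, time in s.
With the tool pointing down it reaches from about 0.35 to 0.85 m from the base axis. Payload 8.1 kg.
Tool frame: the origin (TCP) lies on the centre line of the jaws, within the pads' length; the fingertips stand 8 mm ahead of it and the grasp point (between the pads) lies 11 mm behind it; z points along the fingers, y is the direction in which the jaws open and shut (so a half turn about z gives the same grasp; the last joint's range is limited). The gripper opens to 85 mm and grips with 20 to 120 N. Pads are 22 mm wide; open, the fingers measure 114 mm over their backs; the gripper's body (76 mm by 85 mm) begins 54 mm behind the grasp point. The pads swing forward as they close: fully open they stand 13 mm farther back than shut.
Start: joints at [1.029, 0.13, 1.488, -0, 1.523, -0.085], TCP at [0.265, 0.538, 0.239] pointing down, gripper open.
Joint ranges: [-2.96, 2.96], [-0.89, 2.26], [0.02, 2.5], [-1.34, 4.48], [0, 2.73], [-2.66, 2.66]. Speed limits (rad/s): [2.39, 2.39, 2.79, 3.14, 3.14, 3.14].

INTERFACE

Orientations are given as a rotation vector (axis times angle).
In Python, from rig import state, grab_frame, camera_model, sign_off gives the robot as it stands.
- The arm moves only by the shell command python3 -m pendant 'ROWS'. ROWS is JSON, a list that holds one entry, the list of rows, each a list of 7 numbers: the shift along the tool's x, y, z in m, then the turn, a rotation vector about the tool's x, y, z in degrees, then the opening, from 0 (shut) to 1 (fully open). In form: [[[tx, ty, tz, wx, wy, wz, grip], ...]]. A call has 1 to 8 rows; each row shifts and turns the commanded pose from where the row before left it, along the tool's axes as they then stand; what a row does not reach is not made up. A row lasts 1/8 s, in which the tool goes at most 62.5 mm and 10.7 degrees, less where a joint would pass 70% of its speed; a pose out of reach is approached as far as the arm can. A call is refused whole if a number of a shift passes 0.0625 or a number of a turn 10.7, either way. A call with a gripper value outside its range is refused whole. The fingers move at their own pace and stop on an object; the grip force is fixed at half the most. Time passes only in rows, so rows that do not move let the fingers close. It gives the time, the measured TCP pose, the force and the opening at its end, in the units of the state.
- state(): the state, without advancing time (a new reading comes with each control period).
- grab_frame(name): name is "side" or "top"; returns the picture (400x640x3 uint8, red, green, blue); there is no depth.
- camera_model(name): a dict with "intrinsics" (3x3 intrinsics, pixels), "k1" (the pictures are not rectified: a ray, as slopes to the right and down, at radius r is drawn at 1 + k1 r^2 times it, then the intrinsics apply), "R" (3x3) and "t" (3): a world point X has camera coordinates R X + t. Camera axes: x right, y down, z forward; pixel columns grow to the right and rows downward; lengths in m; the calibration is good to about 2 mm. A picture is of the moment at which its call begins. camera_model takes no time and is no camera call.
- sign_off(): hands the job in, once; it reports no verdict.
The state is a dict: "time_s": time; "q": joint angles; "qd": joint speeds; "joint_torque": joint torques, N m; "tcp_pos": TCP position; "tcp_rot": TCP orientation; "ft_force": force on the tool from outside, world axes, zero at the start; "ft_torque": the same for the moment, N m; "width": finger opening in m.
Only numpy, scipy, OpenCV 4.12 (cv2) and the standard library are available. Lean on these libraries where they do the work, as an engineer would, in place of code of your own. Each camera call takes 0.05 s, during which the arm holds its last target.

## Working session

There is one attempt and no reset: what is moved stays moved. The work goes in short steps, Python scripts to look and compute and a shell command to move; the robot and the scene stay as the last step left them, time stands still between calls to the robot, and variables do not carry over. Pictures are saved under pics/ and viewed, and the job is handed in when it is done.

```bash
mkdir -p pics; ls
cat > h.py <<'E'
import numpy as np, cv2
from rig import state, grab_frame, camera_model, sign_off
from scipy.spatial.transform import Rotation as Ro
def cam(n):
    c=camera_model(n); return np.array(c["intrinsics"]),c["k1"],np.array(c["R"]),np.array(c["t"])
def ray(n,px):
    K,k1,R,t=cam(n)
    d=cv2.undistortPoints(np.array([[px]],float),K,np.array([k1,0,0,0.]))[0,0]
    return -R.T@t, R.T@np.array([d[0],d[1],1])
def onz(n,px,z):
    o,d=ray(n,px); return o+d*(z-o[2])/d[2]
def proj(n,X):
    K,k1,R,t=cam(n)
    return cv2.projectPoints(np.array(X,float).reshape(-1,3),cv2.Rodrigues(R)[0],t,K,np.array([k1,0,0,0.]))[0].reshape(-1,2)
def save(n,f):
    im=grab_frame(n); cv2.imwrite('pics/'+f,im[:,:,::-1]); return im
E
python3 - <<'E'
from h import *
print(state())
for n in('side','top'):
    save(n,n+'0.png'); K,k,R,t=cam(n); print(n,K,k,-R.T@t,R[2])
E
```

```text
pics
{'time_s': 0.0, 'q': array([ 1.02858049e+00,  1.31156392e-01,  1.48930028e+00, -9.82005081e-06,
        1.52303837e+00, -8.53923239e-02]), 'qd': array([ 0.00054846, -0.00085913,  0.00058647, -0.00089805, -0.00026245,
        0.001006  ]), 'joint_torque': array([-2.52841583e-04, -5.69410586e+01, -5.00544333e+01, -4.31786812e-04,
        1.51517481e-02, -2.81658413e-05]), 'tcp_pos': array([0.26435001, 0.53800603, 0.23823577]), 'tcp_rot': array([-7.11221515e-01, -3.05943288e+00,  2.84656048e-03]), 'ft_force': array([-0.00417094, -0.53579494, -0.29039485]), 'ft_torque': array([ 0.05714335, -0.02445777,  0.04257861]), 'width': 0.08529642719826042}
side [[456.3194035    0.         328.44696762]
 [  0.         456.3194035  201.91959972]
 [  0.           0.           1.        ]] -0.12157952505841622 [ 0.39297774 -1.21115087  0.8970028 ] [ 0.10481675  0.83494238 -0.54026353]
top [[442.48933802   0.         318.16369366]
 [  0.         442.48933802 199.40480083]
 [  0.           0.           1.        ]] 0.012506192361221254 [ 0.43336235 -0.0664475   1.20189652] [ 0.07930128  0.01328504 -0.99676217]
```

View pics/side0.png

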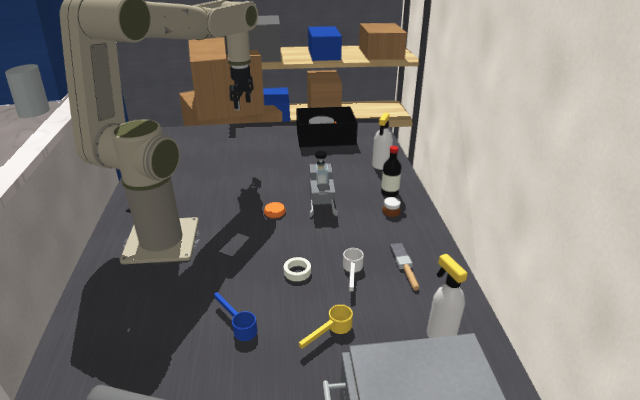

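View pics/top0.png

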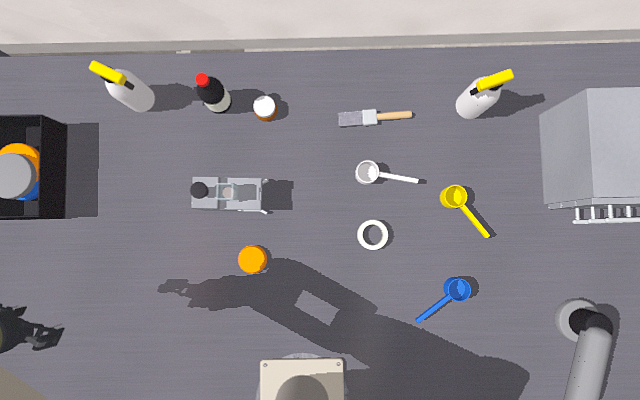

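The side view shows the dispenser at about (321,185), opening towards the viewer. Possible scoops: white (353,260 side; 368,172 top), yellow (340,320; 454,196), blue (244,326; 457,289). The white tape roll (297,269; 373,235) could also be mistaken for it. By the description I choose the white one with a handle. I'll check that in close crops.

Run:
```python
from h import *
t=cv2.imread('pics/top0.png'); s=cv2.imread('pics/side0.png')
a=cv2.resize(t[150:230,175:335],None,fx=5,fy=5,interpolation=cv2.INTER_CUBIC)
b=cv2.resize(t[140:220,335:435],None,fx=5,fy=5,interpolation=cv2.INTER_CUBIC)
cv2.imwrite('pics/c1.png',a); cv2.imwrite('pics/c2.png',b)
cv2.imwrite('pics/c3.png',cv2.resize(s[140:300,280:400],None,fx=3.7,fy=3.7,interpolation=cv2.INTER_CUBIC))
# white scoop mask
for n,im in(('top',t),('side',s)):
    h=cv2.cvtColor(im,cv2.COLOR_BGR2HSV)
    m=((h[...,1]<40)&(h[...,2]>150)).astype('uint8')
    k,l,st,c=cv2.connectedComponentsWithStats(m)
    for i in range(1,k):
        if 60<st[i,4]<5000 : print(n,st[i],c[i].round(1))
```

```text
top [ 104   68   50   44 1100] [131.6  92.8]
top [455  76  46  43 975] [475.  100.9]
top [204  88  26  24 220] [220.  103.7]
top [253  96  22  22 370] [263.7 105.9]
top [338 109  40  17 558] [357.6 117.4]
top [   0  153   31   45 1153] [ 13.2 175. ]
top [355 160  64  25 678] [376.2 173.5]
top [ 191  177   76   38 1386] [228.7 194.4]
top [357 219  31  31 448] [372.3 234.3]
top [557 300  36  42 527] [569.1 318.2]
top [ 569  329   40   71 1751] [589.1 366.2]
top [282 352  39   6 145] [301.4 355.3]
top [ 256  359   88   41 2468] [299.7 375.9]
side [406   0  19  58 711] [414.8  26.1]
side [402  66  16  52 554] [409.   88.3]
side [   0   97   72  101 2145] [ 32.2 145.5]
side [  0 123  19  10 102] [  8.3 127.5]
side [398 127  13  30 266] [404.2 138.4]
side [375 129  16  40 300] [382.8 146.4]
side [385 176  14  15 173] [391.3 183.2]
side [311 181   8  11  66] [314.1 186.1]
side [384 197  16  10 122] [391.5 201.6]
side [179 217  19  40 447] [187.  234.4]
side [122 226  16  31 214] [130.6 244. ]
side [343 248  21  43 314] [352.5 263.4]
side [397 255  15  10 112] [403.7 259.5]
side [283 257  28  24 407] [296.6 267.9]
side [343 353  15  47 301] [349.6 376.5]
side [323 380  23  20 149] [329.3 388.4]
```

View pics/c1.png

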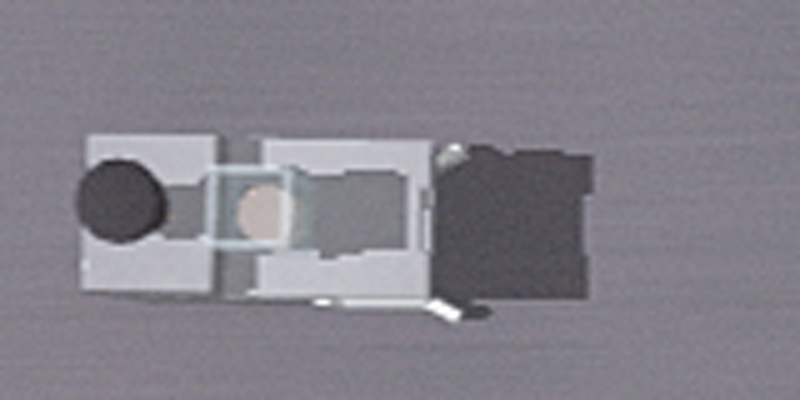

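View pics/c2.png

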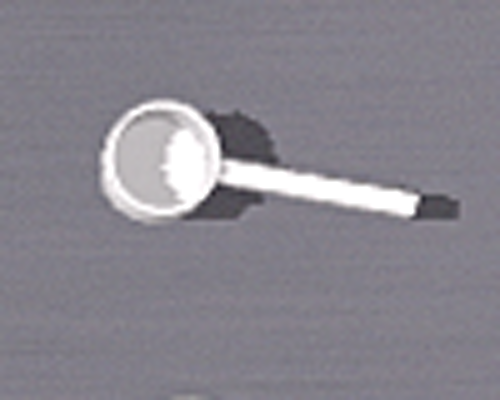

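View pics/c3.png

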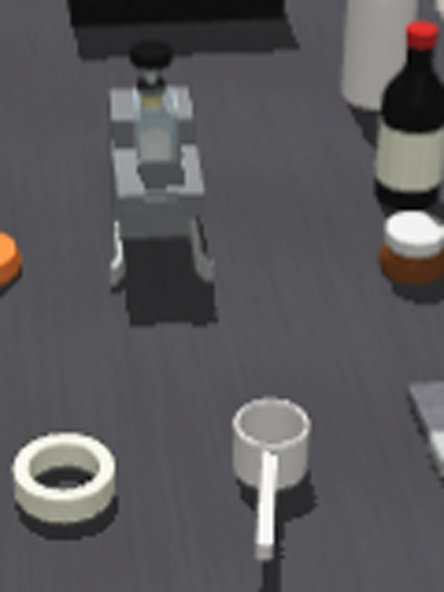

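Run:
```python
from h import *
g=lambda x,y,ox,oy:((x+.5)/5-.5+ox,(y+.5)/5-.5+oy)
P={}
for nm,c,o,z in [('knob',(121,201),(175,150),.174),('f1',(432,140),(175,150),.093),('f2',(430,299),(175,150),.093),
 ('b1',(261,138),(175,150),.093),('b2',(255,295),(175,150),.093),
 ('r1',(87,135),(175,150),.093),('r2',(80,292),(175,150),.093),('rail tip',(460,316),(175,150),.02),('railtip2',(462,148),(175,150),.02),
 ('cup',(162,158),(335,140),.045),('tail1',(420,193),(335,140),.04),('tail2',(414,217),(335,140),.04),('h1',(222,159),(335,140),.04),('h2',(222,181),(335,140),.04)]:
    P[nm]=onz('top',g(*c,*o),z); print(nm,np.array(g(*c,*o)).round(1),P[nm].round(4))
kn=onz('side',(320.4,154.5),.174); print('knob side',kn)
g3=lambda x,y:((x+.5)/3.7-.5+280,(y+.5)/3.7-.5+140)
for nm,c,z in [('roofL',(118,193),.093),('roofR',(203,191),.093),('cup',(271,425),.045),('tail top',(264,546),.04),('knob',(151,53),.174),('tipL',(115,270),.02),('tipR',(208,262),.02)]: print(nm,onz('side',g3(*c),z).round(4))
# cup by ellipse at rim
t=cv2.imread('pics/top0.png');h=cv2.cvtColor(t,cv2.COLOR_BGR2HSV)
m=((h[...,1]<40)&(h[...,2]>150)).astype('uint8')[150:200,350:425]
ys,xs=np.nonzero(m); sel=xs+350>382; vx,vy,x0,y0=cv2.fitLine(np.c_[xs[sel]+350,ys[sel]+150].astype(np.float32),cv2.DIST_L2,0,.01,.01).ravel()
for X in(385,416): print(onz('top',(X,y0+(X-x0)*vy/vx),.04))
```

```text
knob [198.8 189.8] [0.5432 0.2263 0.174 ]
f1 [261.  177.6] [0.5797 0.0918 0.093 ]
f2 [260.6 209.4] [0.4992 0.0935 0.093 ]
b1 [226.8 177.2] [0.5825 0.1785 0.093 ]
b2 [225.6 208.6] [0.503  0.1817 0.093 ]
r1 [192.  176.6] [0.5858 0.2667 0.093 ]
r2 [190.6 208. ] [0.5062 0.27   0.093 ]
rail tip [266.6 212.8] [0.4942 0.088  0.02  ]
railtip2 [267.  179.2] [0.5847 0.0861 0.02  ]
cup [367.  171.2] [ 0.5973 -0.1809  0.045 ]
tail1 [418.6 178.2] [ 0.5766 -0.3165  0.04  ]
tail2 [417.4 183. ] [ 0.5639 -0.3129  0.04  ]
h1 [379.  171.4] [ 0.5968 -0.213   0.04  ]
h2 [379.  175.8] [ 0.5851 -0.2127  0.04  ]
knob side [0.54131585 0.21435634 0.174     ]
roofL [0.4995 0.0999 0.093 ]
roofR [0.5772 0.0957 0.093 ]
cup [ 0.5961 -0.1856  0.045 ]
tail top [ 0.5698 -0.3167  0.04  ]
knob [0.5419 0.2185 0.174 ]
tipL [0.4946 0.0829 0.02  ]
tipR [0.5822 0.0874 0.02  ]
[ 0.58734765 -0.22855196  0.04      ]
[ 0.57064526 -0.30946858  0.04      ]
```

```bash
cat >> h.py <<'E'
def togo(p,jaw,down=(0,0,-1)):
    """shift in present tool axes to bring TCP to p, and rotvec deg for tool y along jaw"""
    s=state(); R=Ro.from_rotvec(s['tcp_rot']); M=R.as_matrix()
    best=None
    for sg in(1,-1):
        z=np.array(down,float); y=sg*np.array([jaw[0],jaw[1],0.]);y/=np.linalg.norm(y); x=np.cross(y,z)
        r=(R.inv()*Ro.from_matrix(np.c_[x,y,z])).as_rotvec(degrees=True)
        if best is None or np.linalg.norm(r)<np.linalg.norm(best): best=r
    print('t',round(s['time_s'],2),'tcp',s['tcp_pos'].round(4),'axes x',M[:,0].round(3),'y',M[:,1].round(3),'z',M[:,2].round(4),'w',round(s['width'],4),'F',s['ft_force'].round(2))
    print('q6',s['q'].round(2))
    print('shift tool(now):',(M.T@(np.array(p)-s['tcp_pos'])).round(4),' turn deg',best.round(2),' world delta',(np.array(p)-s['tcp_pos']).round(4))
E
python3 -c "
from h import *
togo((.5758,-.286,.12),(.98,-.2))"
```

```text
t 0.1 tcp [0.2644 0.5381 0.2383] axes x [-0.897  0.441  0.   ] y [ 0.441  0.897 -0.002] z [-9.0e-04 -1.5e-03 -1.0e+00] w 0.0853 F [ 0.52 -0.38 -0.33]
q6 [ 1.03  0.13  1.49  0.    1.52 -0.09]
shift tool(now): [-0.643  -0.602   0.1193]  turn deg [-9.000e-02  6.000e-02  7.536e+01]  world delta [ 0.3114 -0.8241 -0.1183]
```

```bash
r='x'; python3 -m pendant '[[[-0.04,-0.0375,0,0,0,0,1],[-0.04,-0.0375,0,0,0,0,1],[-0.04,-0.0375,0,0,0,0,1],[-0.04,-0.0375,0,0,0,0,1],[-0.04,-0.0375,0,0,0,0,1],[-0.04,-0.0375,0,0,0,0,1],[-0.04,-0.0375,0,0,0,0,1],[-0.04,-0.0375,0,0,0,0,1]]]'
python3 -m pendant '[[[-0.04,-0.0375,0,0,0,0,1],[-0.04,-0.0375,0,0,0,0,1],[-0.04,-0.0375,0,0,0,0,1],[-0.04,-0.0375,0,0,0,0,1],[-0.04,-0.0375,0,0,0,0,1],[-0.04,-0.0375,0,0,0,0,1],[-0.04,-0.0375,0,0,0,0,1],[-0.04,-0.0375,0,0,0,0,1]]]'
python3 -m pendant '[[[0,0,0.01,0,0,10.5,1],[0,0,0.01,0,0,10.5,1],[0,0,0.01,0,0,10.5,1],[0,0,0.01,0,0,10.5,1],[0,0,0.01,0,0,10.5,1],[0,0,0.01,0,0,10.5,1],[0,0,0.01,0,0,10.5,1],[0,0,0,0,0,0,1]]]'
python3 -c "
from h import *
togo((.5758,-.286,.12),(.98,-.2))
save('top','t1.png')"
```

```text
time_s: 1.1
tcp_pos: [0.4196, 0.1264, 0.2391]
tcp_rot: [-0.711, -3.06, -0.0]
ft_force: [1.6, 0.9, -0.2]
width: 0.0852
time_s: 2.1
tcp_pos: [0.5746, -0.284, 0.2387]
tcp_rot: [-0.711, -3.059, -0.001]
ft_force: [1.1, 0.4, 0.4]
width: 0.0853
time_s: 3.1
tcp_pos: [0.5735, -0.2817, 0.1676]
tcp_rot: [-2.397, -2.026, 0.002]
ft_force: [0.4, 0.4, -0.2]
width: 0.0854
t 3.1 tcp [ 0.5735 -0.2817  0.1676] axes x [0.167 0.986 0.001] y [ 0.986 -0.167 -0.003] z [-0.0026  0.0016 -1.    ] w 0.0854 F [ 0.37  0.37 -0.16]
q6 [-0.54  0.28  1.45  0.    1.41 -0.37]
shift tool(now): [-0.0039  0.0032  0.0476]  turn deg [-0.17 -0.06  1.93]  world delta [ 0.0023 -0.0043 -0.0476]
```

View pics/t1.png

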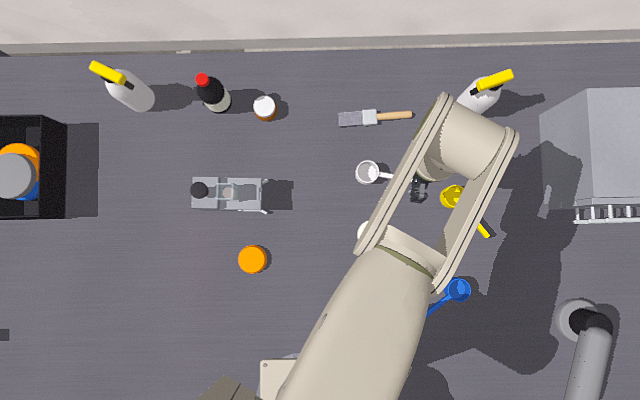

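The picture shows the gripper around (418,188), over the white handle, with the yellow cup clear to the right. I'll descend.

```bash
python3 -m pendant '[[[-0.004,0.003,0.02,0,0,1.9,1],[0,0,0.03,0,0,0,1],[0,0,0.03,0,0,0,1],[0,0,0.02,0,0,0,1],[0,0,0,0,0,0,1]]]'
python3 -c "
from h import *
togo((.5758,-.286,.021),(.98,-.2))
im=save('side','s1.png'); c=cv2.resize(im[200:350,270:430],None,fx=4,fy=4)[:,:,::-1]; cv2.imwrite('pics/s1c.png',c)"
```

```text
time_s: 3.78
tcp_pos: [0.5752, -0.2859, 0.0666]
tcp_rot: [-2.431, -1.984, 0.002]
ft_force: [0.5, 0.1, 0.4]
width: 0.0854
t 3.77 tcp [ 0.5752 -0.2859  0.0666] axes x [0.2   0.98  0.001] y [ 0.98  -0.2   -0.004] z [-0.0037  0.0022 -1.    ] w 0.0854 F [0.52 0.06 0.4 ]
q6 [-0.54  0.38  1.52 -0.    1.25 -0.34]
shift tool(now): [0.     0.0008 0.0456]  turn deg [-0.23 -0.08 -0.02]  world delta [ 0.0006 -0.0001 -0.0456]
```

View pics/s1c.png

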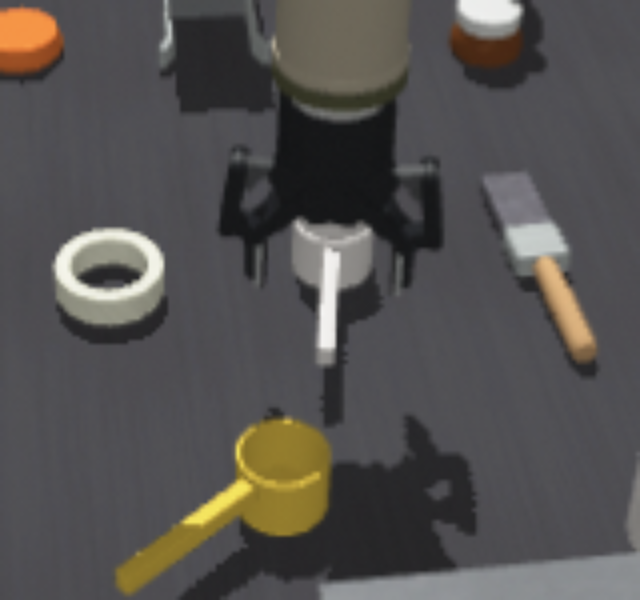

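The fingers straddle the white handle, at about (330,290) in the crop, and nothing else is near. Next I descend and close.

```bash
python3 -m pendant '[[[0,0.001,0.02,0,0,0,1],[0,0,0.0155,0,0,0,1],[0,0,0.01,0,0,0,1],[0,0,0,0,0,0,0.5],[0,0,0,0,0,0,0.2],[0,0,0,0,0,0,0],[0,0,0,0,0,0,0],[0,0,0,0,0,0,0]]]'
python3 -m pendant '[[[0,0,0,0,0,0,0],[0,0,0,0,0,0,0],[0,0,-0.004,0,0,0,0],[0,0,0,0,0,0,0]]]'
python3 -c "
from h import *
togo((.5758,-.286,.021),(.98,-.2))
save('top','t2.png')
im=save('side','s2.png'); c=cv2.resize(im[200:350,270:430],None,fx=4,fy=4)[:,:,::-1]; cv2.imwrite('pics/s2c.png',c)"
```

```text
time_s: 4.82
tcp_pos: [0.578, -0.2872, 0.0244]
tcp_rot: [2.433, 1.985, 0.001]
ft_force: [-0.3, 0.1, 1.6]
width: 0.0107
time_s: 5.32
tcp_pos: [0.5775, -0.2869, 0.0278]
tcp_rot: [-2.434, -1.986, 0.0]
ft_force: [0.1, 0.2, -0.3]
width: 0.0111
t 5.33 tcp [ 0.5775 -0.2869  0.0278] axes x [0.201 0.98  0.   ] y [ 0.98  -0.201 -0.   ] z [-3.e-04  1.e-04 -1.e+00] w 0.0111 F [ 0.06  0.17 -0.26]
q6 [-0.54  0.43  1.53 -0.    1.18 -0.34]
shift tool(now): [ 0.0005 -0.0018  0.0068]  turn deg [-0.02 -0.   -0.03]  world delta [-0.0017  0.0009 -0.0068]
```

View pics/s2c.png

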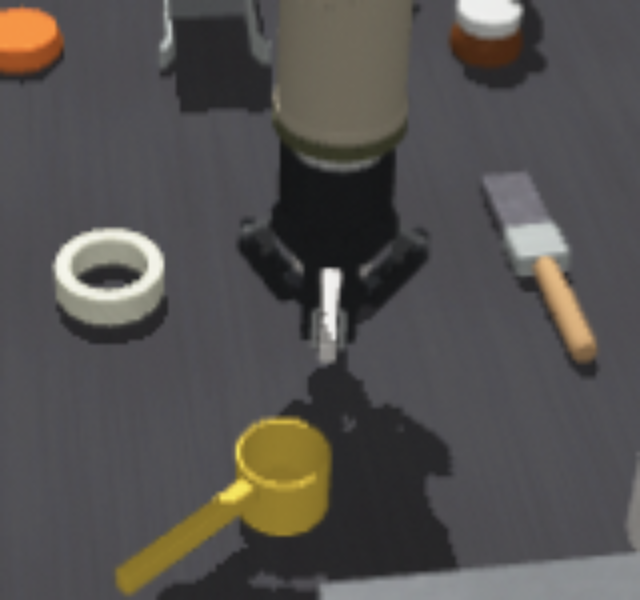

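The handle is gripped (width 11 mm) and lifted 3 to 4 mm. I turn it into line with the dock and bring it to about 80 mm in front of home.

```bash
python3 -m pendant '[[[0,0,-0.002,0,0,-5,0],[0,0,0,0,0,-4.9,0],[0.03,-0.007,0,0,0,0,0],[0.04,-0.009,0,0,0,0,0],[0.04,-0.009,0,0,0,0,0],[0.04,-0.009,0,0,0,0,0],[0.04,-0.009,0,0,0,0,0],[0.02,-0.0065,0,0,0,0,0]]]'
python3 -m pendant '[[[0.0217,0,0,0,0,0,0],[0,0,0,0,0,0,0]]]'
python3 -c "
from h import *
togo((.535,-.054,.0244),(1,-.03))
im=save('top','t3.png');cv2.imwrite('pics/t3c.png',cv2.resize(im[150:230,175:335],None,fx=5,fy=5,interpolation=cv2.INTER_CUBIC)[:,:,::-1])
im=save('side','s3.png'); c=cv2.resize(im[140:290,260:420],None,fx=4,fy=4)[:,:,::-1]; cv2.imwrite('pics/s3c.png',c)"
```

```text
time_s: 6.42
tcp_pos: [0.5335, -0.0737, 0.0295]
tcp_rot: [-2.251, -2.19, 0.001]
ft_force: [0.6, -1.2, -1.3]
width: 0.0106
time_s: 6.68
tcp_pos: [0.5349, -0.0531, 0.0298]
tcp_rot: [-2.252, -2.191, 0.0]
ft_force: [0.3, -0.7, -1.6]
width: 0.0106
t 6.67 tcp [ 0.5349 -0.0531  0.0298] axes x [ 0.028  1.    -0.   ] y [ 1.    -0.028 -0.   ] z [-1.e-04 -1.e-04 -1.e+00] w 0.0106 F [ 0.32 -0.73 -1.64]
q6 [-0.19  0.17  1.85 -0.    1.12 -0.17]
shift tool(now): [-0.0009  0.0002  0.0054]  turn deg [-0.01  0.    0.14]  world delta [ 0.0001 -0.0009 -0.0054]
```

View pics/s3c.png

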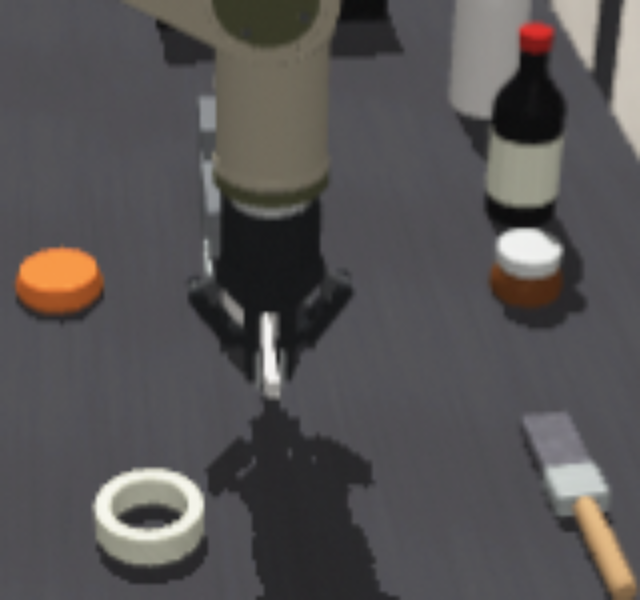

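View pics/t3c.png

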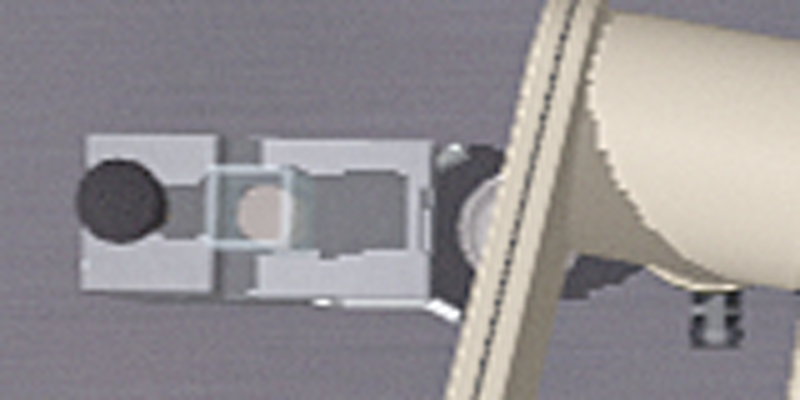

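```bash
python3 -c "
from h import *
a=np.linspace(0,6.28,40)
for z in(.05,.005):
  P=proj('top',np.c_[.538+.03*np.cos(a),.0525+.03*np.sin(a),0*a+z]); i=P[:,0].argmin(); q=((P-[175,150])+.5)*5-.5; print(q[i],q[:,1].min(),q[:,1].max())
print(((proj('top',[[.4942,.088,.02],[.5847,.086,.02]])-[175,150])+.5)*5-.5)"
```

```text
[462.30634107 231.57386071] 171.21095935732907 285.2902043679651
[473.06043958 238.76514554] 180.63662163422816 290.4895539590548
[[460.03810659 315.91698809]
 [462.16375867 148.00752796]]
```

```bash
python3 -c "
from h import *
im=cv2.imread('pics/t3.png')[165:220,250:295]
im=cv2.resize(im,None,fx=10,fy=10,interpolation=cv2.INTER_NEAREST)
a=np.linspace(0,6.28,60)
P=(proj('top',np.c_[.538+.03*np.cos(a),.0525+.03*np.sin(a),0*a+.050])-[250,165]+.5)*10
cv2.polylines(im,[P.astype(int)],True,(0,0,255),1)
cv2.imwrite('pics/t3d.png',im)"
```

```text
(no output)
```

View pics/t3d.png

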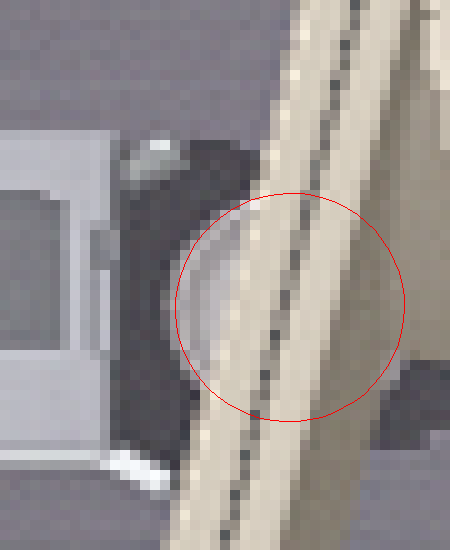

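The drawn circle matches the cup within 1 to 2 mm and the cup is centred on the mouth. I lower it and push in.

```bash
python3 -m pendant '[[[0,0,0.003,0,0,0,0],[0,0,0.002,0,0,0,0],[0.01,0,0,0,0,0,0],[0.015,0,0,0,0,0,0],[0.015,0,0,0,0,0,0],[0,0,0,0,0,0,0]]]'
python3 -m pendant '[[[0.01,0,0,0,0,0,0],[0.01,0,0,0,0,0,0],[0.005,0,0,0,0,0,0],[0,0,0,0,0,0,0]]]'
python3 -c "
from h import *
togo((.5375,.0263,.0244),(1,-.03))"
```

```text
time_s: 7.52
tcp_pos: [0.536, -0.0122, 0.0247]
tcp_rot: [-2.251, -2.191, -0.0]
ft_force: [-1.0, 0.8, -0.8]
width: 0.0107
time_s: 8.02
tcp_pos: [0.5368, 0.0115, 0.0248]
tcp_rot: [-2.253, -2.189, 0.0]
ft_force: [0.3, -1.2, 0.2]
width: 0.0108
t 8.03 tcp [0.5368 0.0115 0.0248] axes x [0.029 1.    0.   ] y [ 1.    -0.029 -0.   ] z [-0.  0. -1.] w 0.0108 F [ 0.26 -1.21  0.23]
q6 [-0.07  0.18  1.85  0.    1.11 -0.05]
shift tool(now): [0.0148 0.0003 0.0004]  turn deg [-0.   -0.    0.08]  world delta [ 0.0007  0.0148 -0.0004]
```

Force noise is about ±1 N. I continue in small steps.

```bash
python3 -m pendant '[[[0.004,0,0,0,0,0,0],[0.004,0,0,0,0,0,0],[0,0,0,0,0,0,0]]]'
python3 -m pendant '[[[0.002,0,0,0,0,0,0],[0,0,0,0,0,0,0]]]'
python3 -m pendant '[[[0.001,0,0,0,0,0,0],[0,0,0,0,0,0,0]]]'
python3 -m pendant '[[[0.001,0,0,0,0,0,0],[0,0,0,0,0,0,0]]]'
```

```text
time_s: 8.4
tcp_pos: [0.537, 0.0193, 0.0248]
tcp_rot: [-2.253, -2.189, -0.0]
ft_force: [-0.0, 0.4, 0.1]
width: 0.0103
time_s: 8.65
tcp_pos: [0.5371, 0.0212, 0.0248]
tcp_rot: [-2.254, -2.189, 0.0]
ft_force: [0.1, 0.1, -1.0]
width: 0.0109
time_s: 8.9
tcp_pos: [0.5371, 0.0221, 0.0248]
tcp_rot: [-2.254, -2.189, 0.0]
ft_force: [-0.0, 0.2, -0.6]
width: 0.0104
time_s: 9.15
tcp_pos: [0.5372, 0.0232, 0.0248]
tcp_rot: [2.254, 2.189, 0.0]
ft_force: [0.2, 0.8, -1.2]
width: 0.0109
```

```bash
python3 -m pendant '[[[0.001,0,0,0,0,0,0],[0,0,0,0,0,0,0]]]'
python3 -m pendant '[[[0.001,0,0,0,0,0,0],[0,0,0,0,0,0,0]]]'
python3 -m pendant '[[[0.001,0,0,0,0,0,0],[0,0,0,0,0,0,0]]]'
```

```text
time_s: 9.4
tcp_pos: [0.5372, 0.0242, 0.0248]
tcp_rot: [2.254, 2.189, 0.0]
ft_force: [-0.3, -0.4, -0.4]
width: 0.0106
time_s: 9.65
tcp_pos: [0.5372, 0.0252, 0.0248]
tcp_rot: [-2.254, -2.189, -0.0]
ft_force: [-0.3, 1.0, -1.5]
width: 0.0105
time_s: 9.9
tcp_pos: [0.5373, 0.0262, 0.0248]
tcp_rot: [-2.254, -2.189, -0.0]
ft_force: [1.1, 0.3, -0.5]
width: 0.0107
```

```bash
python3 -m pendant '[[[0.001,0,0,0,0,0,0],[0,0,0,0,0,0,0]]]'
python3 -m pendant '[[[0.001,0,0,0,0,0,0],[0,0,0,0,0,0,0]]]'
```

```text
time_s: 10.15
tcp_pos: [0.5373, 0.027, 0.0248]
tcp_rot: [2.253, 2.189, -0.0]
ft_force: [0.1, -1.1, -1.2]
width: 0.0108
time_s: 10.4
tcp_pos: [0.5374, 0.0272, 0.025]
tcp_rot: [2.253, 2.188, -0.001]
ft_force: [-1.0, -5.7, -0.4]
width: 0.0111
```

The back-stop contact is felt: −5.7 N at y = 0.0272, which puts the cup at y ≈ 0.133 against a predicted 0.132. I release, retreat upward and back, and look.

```bash
python3 -m pendant '[[[0,0,0,0,0,0,0.4],[0,0,0,0,0,0,0.8],[0,0,0,0,0,0,1],[0,0,0,0,0,0,1],[0,0,0,0,0,0,1],[0,0,0,0,0,0,1]]]'
python3 -m pendant '[[[0,0,-0.02,0,0,0,1],[0,0,-0.03,0,0,0,1],[0,0,-0.05,0,0,0,1],[0,0,-0.05,0,0,0,1],[0,0,-0.05,0,0,0,1],[-0.04,0,-0.01,0,0,0,1],[-0.04,0,0,0,0,0,1],[0,0,0,0,0,0,1]]]'
python3 -c "
from h import *
im=save('top','t4.png');cv2.imwrite('pics/t4c.png',cv2.resize(im[150:230,175:335],None,fx=5,fy=5,interpolation=cv2.INTER_CUBIC)[:,:,::-1])
im=save('side','s4.png'); c=cv2.resize(im[130:280,240:400],None,fx=4,fy=4)[:,:,::-1]; cv2.imwrite('pics/s4c.png',c)"
```

```text
time_s: 11.15
tcp_pos: [0.5373, 0.0281, 0.0248]
tcp_rot: [-2.254, -2.189, -0.0]
ft_force: [1.2, 0.3, 0.2]
width: 0.0855
time_s: 12.15
tcp_pos: [0.5349, -0.0541, 0.2351]
tcp_rot: [2.256, 2.185, -0.0]
ft_force: [0.0, 0.4, 0.4]
width: 0.0854
```

View pics/s4c.png

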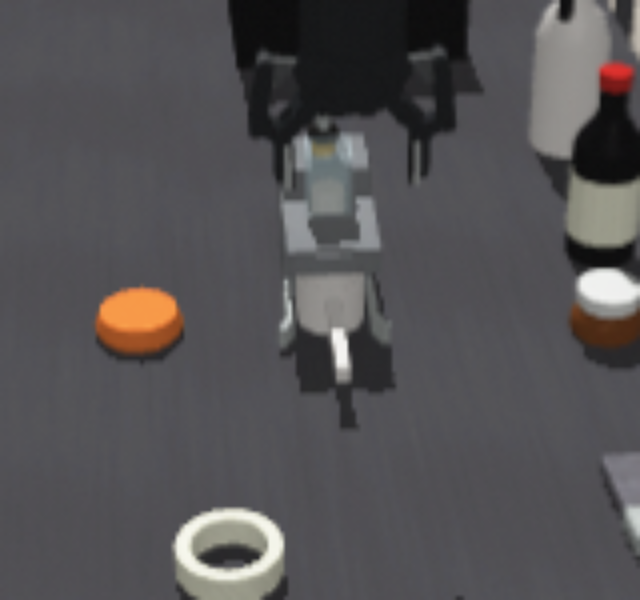

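View pics/t4c.png

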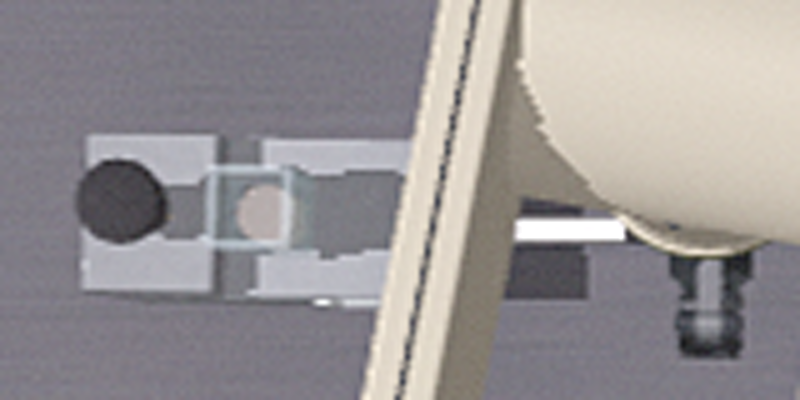

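The cup is inside the dock between the rails (side crop (330,300)), with the handle straight out (340,355). The plunger knob is at top crop (121,201). I close the fingers and go over the knob.

```bash
python3 -m pendant '[[[0.04,0,0,0,0,0,0.5],[0.04,0,0,0,0,0,0],[0.04,0,0,0,0,0,0],[0.04,0,0,0,0,0,0],[0.04,0,0,0,0,0,0],[0.04,0,0,0,0,0,0],[0.04,0,0,0,0,0,0],[0,0,0,0,0,0,0]]]'
python3 -c "
from h import *
togo((.5425,.226,.185),(1,-.03))
im=save('top','t5.png');cv2.imwrite('pics/t5c.png',cv2.resize(im[150:230,175:335],None,fx=5,fy=5,interpolation=cv2.INTER_CUBIC)[:,:,::-1])
im=save('side','s5.png'); c=cv2.resize(im[100:250,240:400],None,fx=4,fy=4)[:,:,::-1]; cv2.imwrite('pics/s5c.png',c)
g=lambda x,y,ox,oy:((x+.5)/5-.5+ox,(y+.5)/5-.5+oy)
print('tail',onz('top',g(624,229,175,150),.04))"
```

```text
time_s: 13.25
tcp_pos: [0.542, 0.2317, 0.2343]
tcp_rot: [-2.248, -2.193, 0.0]
ft_force: [-0.5, -0.7, -0.7]
width: 0.0004
t 13.25 tcp [0.542  0.2317 0.2343] axes x [0.024 1.    0.001] y [ 1.    -0.024 -0.001] z [-1.e-03  7.e-04 -1.e+00] w 0.0004 F [-0.5  -0.69 -0.72]
q6 [0.32 0.1  1.52 0.   1.51 0.34]
shift tool(now): [-0.0058  0.0007  0.0493]  turn deg [-0.06 -0.04  0.32]  world delta [ 0.0005 -0.0057 -0.0493]
tail [ 0.53737707 -0.00166754  0.04      ]
```

View pics/s5c.png

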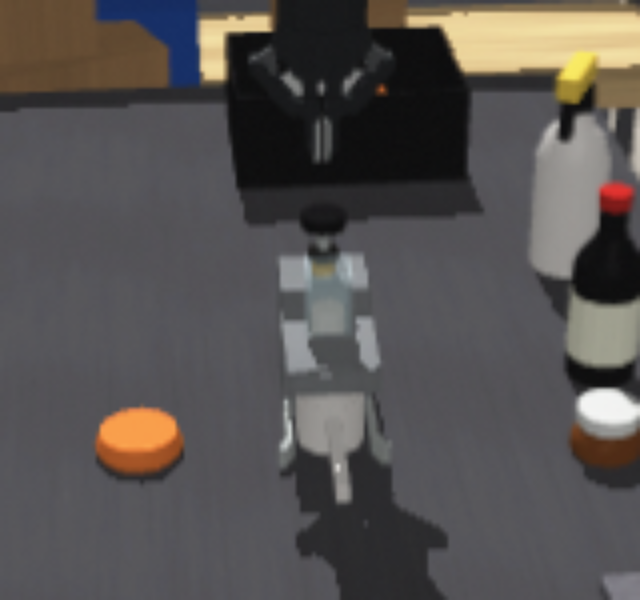

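View pics/t5c.png

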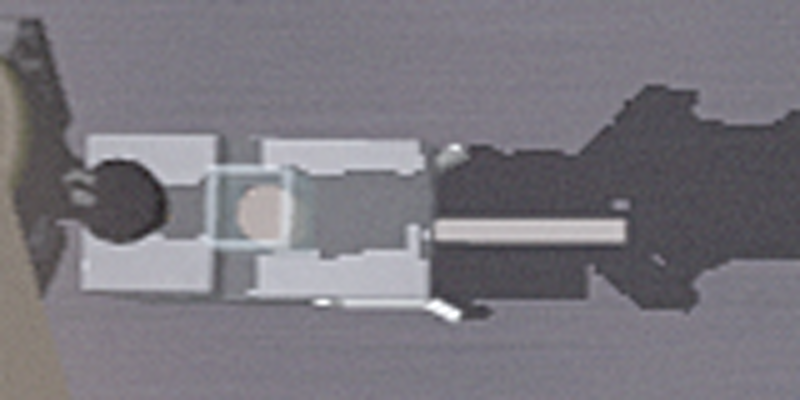

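```bash
python3 -m pendant '[[[-0.005,0.001,0.02,0,0,0,0],[0,0,0.02,0,0,0,0],[0,0,0,0,0,0,0]]]'
python3 -m pendant '[[[0,0,0.006,0,0,0,0],[0,0,0.003,0,0,0,0],[0,0,0,0,0,0,0]]]'
python3 -m pendant '[[[0,0,0.003,0,0,0,0],[0,0,0,0,0,0,0]]]'
python3 -m pendant '[[[0,0,0.003,0,0,0,0],[0,0,0,0,0,0,0]]]'
```

```text
time_s: 13.72
tcp_pos: [0.5421, 0.2216, 0.191]
tcp_rot: [-2.253, -2.185, 0.008]
ft_force: [-1.1, -0.5, -0.2]
width: 0.0002
time_s: 14.1
tcp_pos: [0.5441, 0.223, 0.1859]
tcp_rot: [2.254, 2.189, 0.0]
ft_force: [0.6, -0.6, 0.4]
width: -0.0003
time_s: 14.35
tcp_pos: [0.5439, 0.223, 0.1827]
tcp_rot: [-2.254, -2.189, 0.0]
ft_force: [-0.2, -0.5, 0.7]
width: -0.0
time_s: 14.6
tcp_pos: [0.5442, 0.2231, 0.18]
tcp_rot: [2.253, 2.189, 0.001]
ft_force: [0.3, -0.1, 1.9]
width: -0.0002
```

```bash
python3 -m pendant '[[[0,0,0.003,0,0,0,0],[0,0,0.003,0,0,0,0],[0,0,0,0,0,0,0]]]'
python3 -m pendant '[[[0,0,0.003,0,0,0,0],[0,0,0.003,0,0,0,0],[0,0,0,0,0,0,0]]]'
python3 -m pendant '[[[0,0,0.003,0,0,0,0],[0,0,0.002,0,0,0,0],[0,0,0,0,0,0,0]]]'
```

```text
time_s: 14.98
tcp_pos: [0.5442, 0.2231, 0.1737]
tcp_rot: [2.253, 2.189, 0.001]
ft_force: [1.5, 0.2, 2.9]
width: 0.0002
time_s: 15.35
tcp_pos: [0.5442, 0.2231, 0.1677]
tcp_rot: [2.254, 2.189, 0.001]
ft_force: [1.7, 1.1, 3.9]
width: 0.0001
time_s: 15.72
tcp_pos: [0.5442, 0.2231, 0.1629]
tcp_rot: [2.254, 2.189, 0.001]
ft_force: [0.7, 1.5, 4.3]
width: -0.0001
```

```bash
for i in 1; do :; done; python3 -m pendant '[[[0,0,0.001,0,0,0,0],[0,0,0.001,0,0,0,0],[0,0,0,0,0,0,0]]]'
python3 -m pendant '[[[0,0,0.001,0,0,0,0],[0,0,0,0,0,0,0]]]'
python3 -m pendant '[[[0,0,0.001,0,0,0,0],[0,0,0,0,0,0,0]]]'
python3 -m pendant '[[[0,0,0.001,0,0,0,0],[0,0,0,0,0,0,0]]]'
```

```text
time_s: 16.1
tcp_pos: [0.5442, 0.2231, 0.1612]
tcp_rot: [2.253, 2.189, 0.001]
ft_force: [0.5, 1.1, 5.2]
width: 0.0003
time_s: 16.35
tcp_pos: [0.5443, 0.2231, 0.1611]
tcp_rot: [2.253, 2.189, 0.001]
ft_force: [-2.7, -0.3, 11.3]
width: -0.0
time_s: 16.6
tcp_pos: [0.5443, 0.2231, 0.161]
tcp_rot: [2.253, 2.188, 0.002]
ft_force: [-5.8, -2.0, 17.5]
width: 0.0002
time_s: 16.85
tcp_pos: [0.5444, 0.2231, 0.161]
tcp_rot: [2.253, 2.188, 0.002]
ft_force: [-9.0, -2.6, 22.7]
width: -0.0003
```

The stop is felt at z ≈ 0.161, about 21 mm down. I ease off 1 mm to about 17 N and hold.

```bash
python3 -m pendant '[[[0,0,-0.001,0,0,0,0],[0,0,0,0,0,0,0],[0,0,0,0,0,0,0],[0,0,0,0,0,0,0]]]'
python3 -c "
from h import *
im=save('top','t6.png');a=cv2.resize(im[150:230,175:335],None,fx=5,fy=5,interpolation=cv2.INTER_CUBIC)[:,:,::-1]
cv2.imwrite('pics/t6c.png',a)
im=save('side','s6.png'); c=cv2.resize(im[100:250,240:400],None,fx=4,fy=4)[:,:,::-1]; cv2.imwrite('pics/s6c.png',c);togo((0.5428,.227,.19),(1,-.03))"
```

```text
time_s: 17.35
tcp_pos: [0.5443, 0.2231, 0.1611]
tcp_rot: [2.253, 2.188, 0.002]
ft_force: [-5.0, -1.2, 17.9]
width: -0.0001
t 17.45 tcp [0.5443 0.2231 0.1611] axes x [0.029 1.    0.   ] y [ 1.    -0.029  0.001] z [ 1.3e-03  4.0e-04 -1.0e+00] w 0.0 F [-7.02 -1.94 18.04]
q6 [ 0.3   0.15  1.62 -0.    1.38  0.33]
shift tool(now): [ 0.0039 -0.0016 -0.0289]  turn deg [ 0.08 -0.02  0.05]  world delta [-0.0015  0.0039  0.0289]
```

View pics/s6c.png

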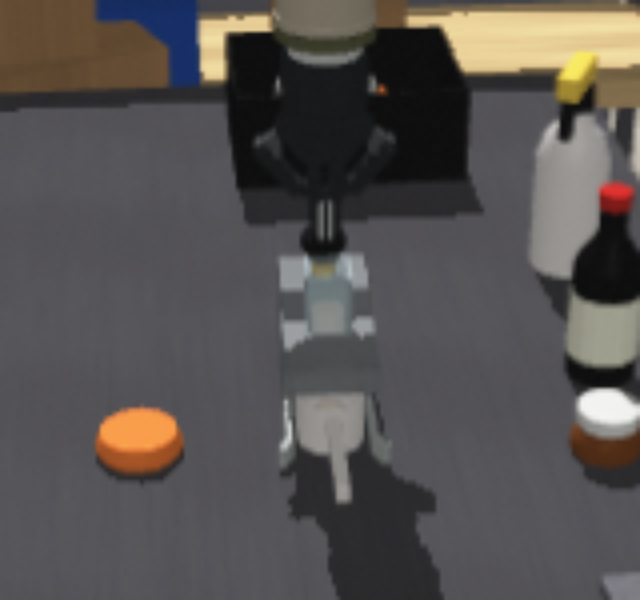

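View pics/t6c.png

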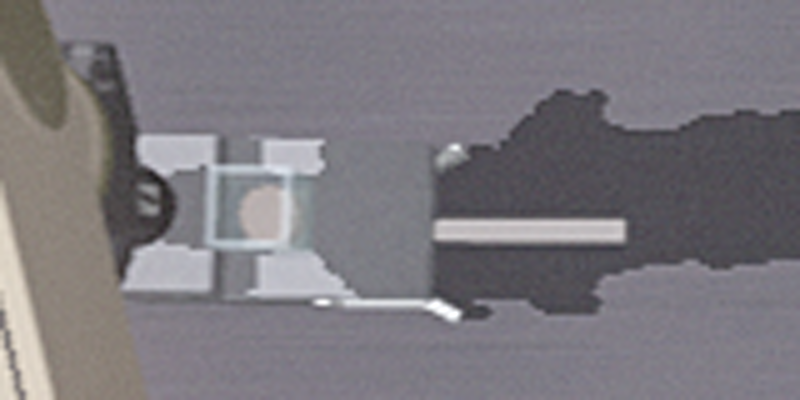

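The fingers press the knob (side crop (323,240)), which is clearly lower, and the force holds steady at about 18 N. I let it rise.

```bash
python3 -m pendant '[[[0,0,-0.004,0,0,0,0],[0,0,-0.006,0,0,0,0],[0,0,-0.008,0,0,0,0],[0,0,-0.01,0,0,0,0],[0,0,-0.03,0,0,0,0],[0,0,-0.03,0,0,0,0],[0,0,0,0,0,0,0],[0,0,0,0,0,0,0]]]'
python3 -c "
from h import *
im=save('side','s7.png'); c=cv2.resize(im[140:220,280:360],None,fx=7,fy=7,interpolation=cv2.INTER_CUBIC)[:,:,::-1]; cv2.imwrite('pics/s7c.png',c)
im=save('top','t7.png');cv2.imwrite('pics/t7c.png',cv2.resize(im[150:230,175:335],None,fx=5,fy=5,interpolation=cv2.INTER_CUBIC)[:,:,::-1])"
```

```text
time_s: 18.45
tcp_pos: [0.5435, 0.2228, 0.2459]
tcp_rot: [-2.253, -2.188, 0.002]
ft_force: [-0.4, 0.2, -0.4]
width: -0.0002
```

View pics/s7c.png

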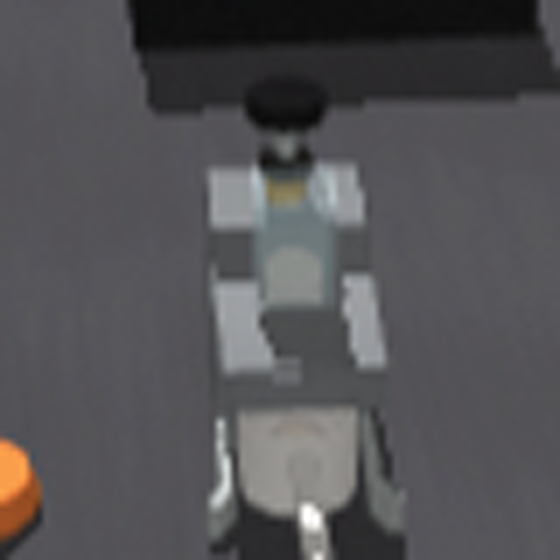

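View pics/t7c.png

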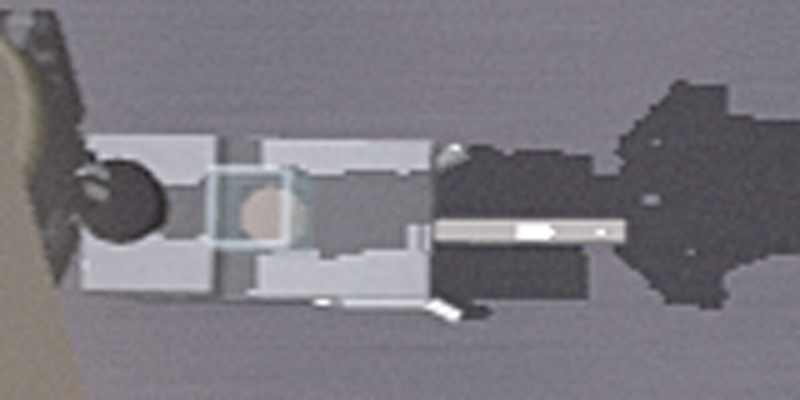

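I compare before and after at the cup and magazine in the side view.

```bash
python3 -c "
from h import *
a=[cv2.resize(cv2.imread(f'pics/{f}.png')[165:220,302:342],None,fx=9,fy=9,interpolation=cv2.INTER_NEAREST) for f in('s5','s7')]
cv2.imwrite('pics/cmp.png',np.hstack(a))
print(proj('side',[[.542,.227,.174],[.5405,.133,.01],[.5405,.133,.045]]))"
```

```text
[[320.22543726 152.88000638]
 [322.44671613 206.33949928]
 [322.48663808 197.98278051]]
```

View pics/cmp.png

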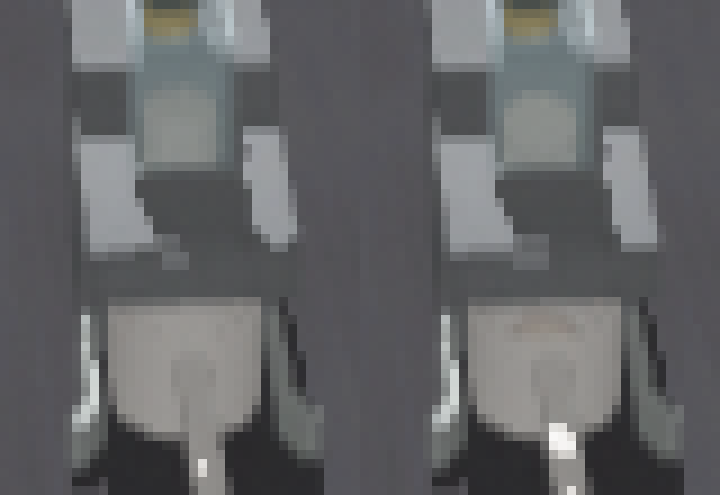

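```bash
python3 -c "
from h import *
s=state();print(s['time_s'],s['tcp_pos'],s['ft_force']);print(sign_off())"
```

```text
18.55 [0.54313866 0.2226769  0.24508754] [ 0.23939177 -0.28102685 -0.47085249]
the job is handed in; nothing more can be done
None
```

I docked the white scoop, pressed the plunger once and handed the job in at 18.6 s. `sign_off` gave no verdict, so the checks below are all I have.

**What I did**
- **Docking:** I gripped the scoop by its handle, turned it into line with the dock, and pushed it cup first until I felt the back stop (about 5.7 N). Then I let go.
- **Plunger:** I pressed it with closed fingers to its stop, about 21 mm down. I held it there for about half a second at 18 N and let it rise.

**Last checks**
- **Scoop:** the handle's end was at the same pixels before and after the press. It puts the cup's axis 1 to 2 mm from the predicted home place, within the calibration error. The cup sat between the rails.
- **Tablet:** a tablet edge now shows in the cup in the side view, and the magazine stack looks about 1 pixel lower. I saw the tablet at only a few pixels and did not measure its position.
- **Plunger:** the knob is back at its raised pixel height, at about (321,153).
- **Robot:** it stood clear of the dispenser with about zero force.
- **Bystanders:** nothing came near them. I did not measure them again at the end.

**What disagreed**
- **Press force:** it briefly reached 22.7 N vertical, about 24.5 N with the sideways part. That is close to the 25 N guidance but under the 30 N limit. I then backed off 1 mm.
- **Press position:** the fingers pressed about 4 mm off the knob's centre. There was a sideways force of 5 to 9 N during the hold and the last push.

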